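Build up the vacuum column on its port

TASK

Build up the vacuum column on the bench port: set the wide flanged adapter, flange face down, over the port's raised spigot until it sits fully home, and swing the port's claw all the way in over that flange to lock it. Then seat the middle adapter on the wide one and the small blanking cap on the middle one in the same way, each fully home and upright. Do not tip the parts over and leave the tape roll, the blue-capped bottle and the petri dishes where they are.

Things in the scene. Friction and masses are not known exactly. Their poses are not given: they have to be found in the camera images.
- port_face (a point): Centre of the flat round face (76 mm across, 30 mm above the bench) of the fixed metal vacuum port. A coaxial spigot, 52 mm in diameter, 10 mm tall, top edge chamfered 4 mm, stands up from it. z up; +y points to the claw's pivot. Its grey foot plate (12 mm thick, 17 mm with screw heads) reaches 60 mm to +-x, 60 mm to -y, 100 mm to +y.
- claw_pivot (a point): Pivot of the steel claw on the port: 66 mm from the port's axis along its +y, 48.5 mm above the bench, mid-thickness of the claw. The claw is a level bar 16 mm wide, 8 mm thick; nose 35 mm long on one side of the pivot, tail 47 mm on the other. Fully in, the nose passes 1.5 mm above the rim of the seated wide adapter's flange; an adapter not home blocks it.
- claw (a joint): Claw angle, rad, about the vertical. 0: fully in, nose at the port's axis, knob straight away from it (port +y). Grows counter-clockwise seen from above, up to 1.75; at 1.57 the knob points along the port's -x, the nose along +x. Starts open at 1.15 to 1.6 and stays where left (stiff hinge, about 1 N at the knob).
- claw_knob (a point): Middle of the upright round knob, 14 mm in diameter, on the claw's tail 42 mm from the pivot. It stands from the claw's top (52.5 mm above the bench) to 86.5 mm; this point is at 69.5 mm.
- wide_center (a point): Centre, half-way up, of the wide adapter: aluminium, 52 mm tall, upright, loose, about 0.25 kg. From below: flange 76 mm in diameter, 13 thick, recess in its underside 54 in diameter, 11 deep (for the port's spigot); hub 46 in diameter from 13 to 43 mm; top spigot 32 in diameter, 9 tall, 4 mm chamfer. Seated, its underside is on the port's face. z: its axis, up.
- mid_center (a point): Centre, half-way up, of the middle adapter: aluminium, 50 mm tall, upright, loose, about 0.16 kg. From below: flange 58 mm in diameter, 12 thick, recess in its underside 34 in diameter, 10 deep (for the wide adapter's spigot); hub 34 in diameter from 12 to 42 mm; top spigot 22 in diameter, 8 tall, 4 mm chamfer. Seated, its underside is 43 mm above the wide one's.
- cap_center (a point): Centre, half-way up, of the blanking cap: aluminium, 38 mm tall, upright, loose, about 0.08 kg. From below: flange 44 mm in diameter, 11 thick, recess in its underside 24 in diameter, 9 deep (for the middle adapter's spigot); plain knob 26 in diameter from 11 to 38 mm, flat top. Seated, its underside is 42 mm above the middle one's.
- tape_roll: Bystander: roll of yellow tape lying flat, 62 mm across, 18 mm tall, loose; origin at the centre of its underside.
- bottle_8: Bystander: small bottle with a blue cap, 52 mm across, 115 mm tall, loose; origin at the centre of its underside.
- petri_3: Bystander: petri dish lying alone on the bench, 60 mm across, 14 mm tall, loose; origin at the centre of its underside. Two more dishes behind it are fixed.
Not all that is in view belongs to the job. What is shaped like the part that bears port_face but purple or turquoise is not meant.

How it is judged (in metres and radians):
On the way, in this order (a step that is already met when the one before it is completed fails the run):
1. the wide adapter sits fully home on the port's spigot while the claw is still open (horizontal distance between wide_center and port_face below 0.003 m and z of wide_center in the frame of port_face between 0.023 and 0.028 m and angle between wide_center's own z axis and vertical below 0.04 rad and value of joint claw above 0.4 rad), for 0.2 s.
2. the claw is swung in over the wide adapter's flange (value of joint claw below 0.2 rad and horizontal distance between wide_center and port_face below 0.003 m and z of wide_center in the frame of port_face between 0.023 and 0.028 m and angle between wide_center's own z axis and vertical below 0.04 rad), for 0.2 s.
3. the middle adapter sits fully home on the wide one (all of step 2 and horizontal distance between mid_center and wide_center below 0.003 m and z of mid_center in the frame of wide_center between 0.039 and 0.044 m and angle between mid_center's own z axis and vertical below 0.04 rad), for 0.2 s.
4. the cap sits fully home on the middle adapter (all of step 3 and horizontal distance between cap_center and mid_center below 0.003 m and z of cap_center in the frame of mid_center between 0.033 and 0.038 m and angle between cap_center's own z axis and vertical below 0.04 rad), for 0.2 s.
At the end, for the whole second after the job is handed in: The wide adapter stands on the port's face, the middle adapter on the wide one and the cap on the middle one, each within 3 mm of the axis of what it sits on, within 2 mm of fully home and within 0.04 rad of upright, and the claw is within 0.2 rad of fully in (all of step 4); the robot touches nothing.
It fails at once if a part of the column is tipped over (angle between any of wide_center, mid_center, cap_center's own z axis and vertical above 0.7 rad).
It fails at once if the tape roll, the bottle or the petri dish is moved by more than 3 cm (distance of any of tape_roll, bottle_8, petri_3 from where it was at the start of the episode above 0.03 m).
It also fails if it takes over 72 s, if anything falls off the work surface, if the arm or the gripper's body presses on something with over 40 N, if the wrist force passes 120 N, or if a joint passes its speed limit or range.

ROBOT

A 6-joint arm with a two-finger parallel gripper is mounted at the origin on a cart in front of the work surface, level with it; the furniture and walls round the work are solid. World frame = base frame: x ahead of the robot, y to its left, z up, the work surface at z = 0. Lengths are in m, angles in degrees, forces in N, time in s.
With the tool pointing down it reaches from about 0.35 to 0.875 m from the base axis. Payload 4.2 kg.
Tool frame: the origin (TCP) lies on the front face of the gripper's body, between the roots of the fingers; the fingertips stand finger_overhang ahead of it and the grasp point (between the pads) lies 51 mm ahead of it (finger_overhang is the distance from the TCP to the fingertips, in m); z points along the fingers, y is the line along which they close (so a half turn about z gives the same grasp; the last joint's range is limited). The gripper opens to 87 mm and grips with 3 to 60 N. Pads are 19 mm wide; open, the fingers measure 117 mm over their backs; the gripper's body (75 mm by 190 mm) begins 51 mm behind the grasp point.
Start: joints at [-50.099, 22.042, 0.453, 0, -68.411, -14.817], TCP at [0.265, -0.566, 0.292] pointing down, gripper open.
Joint ranges: [-179.83, 179.83], [-69.29, 118.12], [-61.27, 80.66], [-181.25, 117.63], [-171.15, -9.14], [-177.46, 177.46]. Speed limits (degrees/s): [159.86, 159.86, 180, 180, 180, 180].

INTERFACE

Orientations are given as a 3x3 rotation matrix whose columns are the frame's x, y, z axes.
In Python, from station import sense, capture, camera_model, finish_job, finger_overhang gives the robot as it stands. The module is installed in compiled form; this text tells all that it offers.
- The arm moves only by the tool jog_arm, never from a script. Its argument "rows" is a list that holds one entry, the list of rows, each a list of 4 numbers: the shift along the tool's x, y, z in m, then the turn about the tool's z in rad. A call has 1 to 20 rows; each row shifts and turns the commanded pose from where the row before left it, along the tool's axes as they then stand; what a row does not reach is not made up. A row lasts 1/8 s, in which the tool goes at most 62.5 mm and 10.7 degrees, less where a joint would pass 70% of its speed; a pose out of reach is approached as far as the arm can. A call is refused whole if a number of a shift passes 0.0625 or a number of a turn 0.188, either way. A call with a gripper value outside its range is refused whole. "claw" is the opening, from 0 (shut) to 1 (fully open), set as the call begins (left out, the last holds). The fingers move at their own pace and stop on an object; the grip force is fixed at half the most. Time passes only in rows, so rows that do not move let the fingers close. It gives the time, the measured TCP pose, the force, the opening and the grip force at its end, in the units of the state.
- sense(): the state, without advancing time (a new reading comes with each control period).
- capture(name): name is "side" or "top" or "wrist"; returns the picture (384x512x3 uint8, red, green, blue); there is no depth.
- camera_model(name): a dict with "fovy" (degrees; the focal length in pixels is half the picture's height over the tangent of half this angle, whatever the lens; pixels are square), "cx", "cy" (the principal point, pixels), "eye" and "rotation" of the camera in the world. Camera axes: x right, y down, z forward; pixel columns grow to the right and rows downward; lengths in m; the calibration is good to about 2 mm. A picture is of the moment at which its call begins: read the wrist's pose just before it. camera_model takes no time and is no camera call; for the wrist camera it gives the pose at the moment of the call.
- finish_job(): hands the job in; it is judged then, once.
The state is a dict: "time_s": time; "joints": joint angles; "joint_velocities": joint speeds; "effort": joint torques, N m; "tcp_pos": TCP position; "ee_rot": TCP orientation; "wrist_force": force on the tool from outside, world axes, zero at the start; "moment": the same for the moment, N m; "gripper_width": opening from 0.0 (shut) to 1.0 (fully open); "gripper_force": force on a finger pad.
Only numpy, scipy, OpenCV 4.12 (cv2) and the standard library are available. Lean on these libraries where they do the work, as an engineer would, in place of code of your own. Each camera call takes 0.05 s, during which the arm holds its last target. There are 200 camera calls.

## Working session

There is one attempt and no reset: what is moved stays moved. The work goes in short steps, Python scripts to look and compute and a tool call to move; the robot and the scene stay as the last step left them, time stands still between calls to the robot, and variables do not carry over. Pictures are saved under pics/ and viewed, at most 10 in all, crops included, and the job is handed in when it is done.

Besides the shell and the picture viewer there is one more tool, called after "Request:" in YAML: its name, and indented under it one key for each argument. jog_arm: Moves the arm, as the interface text tells. Its arguments: {"type":"object","properties":{"rows":{"type":"array"},"claw":{"type":"number"}},"required":["rows"]}

```bash
mkdir -p pics
python3 - <<'E'
from station import *
import cv2,numpy as np
s=sense();print(s['time_s'],s['tcp_pos'],np.round(s['ee_rot'],3),finger_overhang,s['gripper_width'])
for n in("side","top","wrist"):
    m=camera_model(n);print(n,m)
    cv2.imwrite(f'pics/{n}0.png',capture(n)[:,:,::-1])
a=[cv2.imread(f'pics/{n}0.png') for n in("side","top")]
E
```

```text
0.0 [ 0.2648073  -0.5656413   0.29116183] [[-0.906 -0.424 -0.001]
 [-0.424  0.906  0.002]
 [ 0.     0.002 -1.   ]] 0.0697 0.9966091906948745
side {'fovy': 53.38801503232468, 'cx': 251.6167865716347, 'cy': 192.62329692473844, 'eye': array([0.66635918, 1.09357985, 0.93918756]), 'rotation': array([[-0.99426783,  0.05869659, -0.08936548],
       [ 0.10580289,  0.6605525 , -0.74328738],
       [ 0.01540216, -0.74848186, -0.66297637]])}
top {'fovy': 46.89110271351337, 'cx': 243.57774704875845, 'cy': 190.63732779570486, 'eye': array([0.27885317, 0.13999526, 1.38827641]), 'rotation': array([[-0.06365672, -0.97568492,  0.20973021],
       [-0.99796472,  0.06143988, -0.01707524],
       [ 0.00377426, -0.2103903 , -0.97761019]])}
wrist {'fovy': 58.98380785446605, 'cx': 258.9151809745357, 'cy': 187.62638944475748, 'eye': array([ 0.20438265, -0.59397888,  0.38480544]), 'rotation': array([[-0.42399629,  0.87786669,  0.22265945],
       [ 0.90566332,  0.41069851,  0.10535977],
       [ 0.00104593,  0.24632665, -0.9691863 ]])}
```

View pics/top0.png

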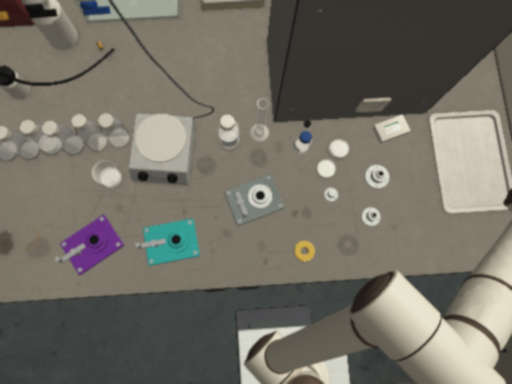

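View pics/side0.png

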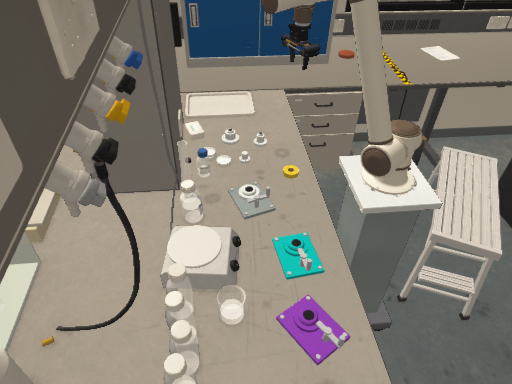

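The top view shows the wide adapter at (377,175), mid at (371,215), cap at (331,194), tape at (305,250), bottle at (304,140), petri at (326,168) and the grey port at (260,195) with its claw near (240,203). The side view agrees with this.

```bash
cat > h.py <<'E'
from station import *
import cv2,numpy as np
def K(m): f=192/np.tan(np.radians(m['fovy']/2)); return np.array([[f,0,m['cx']],[0,f,m['cy']],[0,0,1]])
def at(m,uv,z):
    d=m['rotation']@np.linalg.solve(K(m),[uv[0],uv[1],1]); return m['eye']+d*(z-m['eye'][2])/d[2]
def proj(m,P):
    c=(np.atleast_2d(P)-m['eye'])@m['rotation']; p=c@K(m).T; return p[:,:2]/p[:,2:]
def ring(x,y,z,r,n=72):
    t=np.linspace(0,2*np.pi,n); return np.c_[x+r*np.cos(t),y+r*np.sin(t),0*t+z]
E
python3 - <<'E'
from h import *
T=camera_model('top');S=camera_model('side')
for n,t,s,z in[('port',(260,195),(249,190),.04),('wide',(377,174),(230,132),.052),('mid',(371,215),(260,136),.05),('cap',(331,194),(245,154),.038),('tape',(305,250),(291,171),.018),('bottle',(304,137),(202,153),.115),('petri',(326,168),(224,160),.014),('petri2',(339,148),(209,152),.014),('knob',(236,197),(267,189),.0865),('nose',(245,213),(257,203),.0485)]:
    print(n,at(T,t,z).round(3),at(S,s,z).round(3))
a=cv2.imread('pics/top0.png')[120:265,220:400];b=cv2.imread('pics/side0.png')[110:220,180:310]
a=cv2.resize(a,(720,580),interpolation=cv2.INTER_CUBIC);cv2.imwrite('pics/tc.png',a)
b=cv2.resize(b,None,fx=5,fy=5,interpolation=cv2.INTER_CUBIC);cv2.imwrite('pics/sc.png',b)
E
```

```text
port [0.551 0.066 0.04 ] [0.553 0.071 0.04 ]
wide [ 0.592 -0.302  0.052] [ 0.597 -0.297  0.052]
mid [ 0.465 -0.268  0.05 ] [ 0.473 -0.259  0.05 ]
cap [ 0.541 -0.155  0.038] [ 0.547 -0.152  0.038]
tape [ 0.374 -0.061  0.018] [ 0.376 -0.052  0.018]
bottle [ 0.706 -0.075  0.115] [ 0.714 -0.065  0.115]
petri [ 0.631 -0.153  0.014] [ 0.632 -0.151  0.014]
petri2 [ 0.695 -0.202  0.014] [ 0.691 -0.212  0.014]
knob [0.54  0.141 0.087] [0.497 0.124 0.087]
nose [0.496 0.117 0.048] [0.534 0.15  0.048]
```

View pics/tc.png

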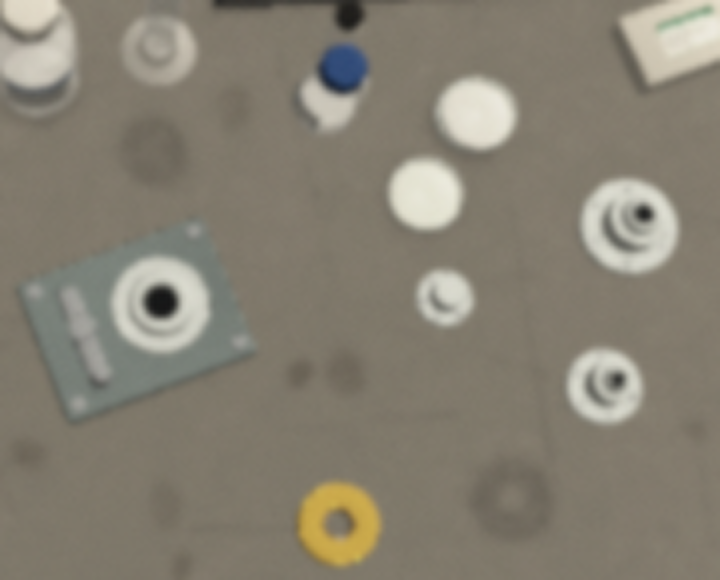

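The crop confirms the layout: port at crop (160,303), claw from (72,295) to (100,380) with the pivot at (83,335) and the knob probably at the lower end. Next I'll move the wrist camera over the three parts.

Request:
jog_arm:
  rows:
    - [[-0.032,0.015,0,0],[-0.032,0.015,0,0],[-0.032,0.015,0,0],[-0.032,0.015,0,0],[-0.032,0.015,0,0],[-0.032,0.015,0,0],[-0.032,0.015,0,0],[-0.032,0.015,0,0],[-0.032,0.015,0,0],[-0.032,0.015,0,0],[-0.032,0.015,0,0],[-0.032,0.015,0,0],[0,0,0,0],[0,0,0,0]]

```text
time_s: 1.9
tcp_pos: [0.5361, -0.2403, 0.2919]
ee_rot: [[-0.906, -0.424, -0.001], [-0.424, 0.906, 0.0], [0.001, 0.001, -1.0]]
wrist_force: [-0.4, -0.6, 1.1]
gripper_width: 1.002
gripper_force: 0.0
```

Run:
```python
from h import *
s=sense();m=camera_model('wrist');im=capture('wrist')
cv2.imwrite('pics/w1.png',im[:,:,::-1]);np.save('w1.npy',m,allow_pickle=True)
print(s['time_s'],s['tcp_pos'],s['ee_rot'].round(3),m['eye'])
for p in[(.595,-.3,.05),(.468,-.264,.05),(.544,-.154,.038)]:print(proj(m,p))
```

```text
1.9 [ 0.53609849 -0.24026385  0.29189764] [[-0.906 -0.424 -0.001]
 [-0.424  0.906  0.   ]
 [ 0.001  0.001 -1.   ]] [ 0.47566733 -0.26845321  0.38548559]
[[181.88113106 196.74308053]]
[[266.66630721  96.13573763]]
[[328.65771927 207.86338858]]
```

View pics/w1.png

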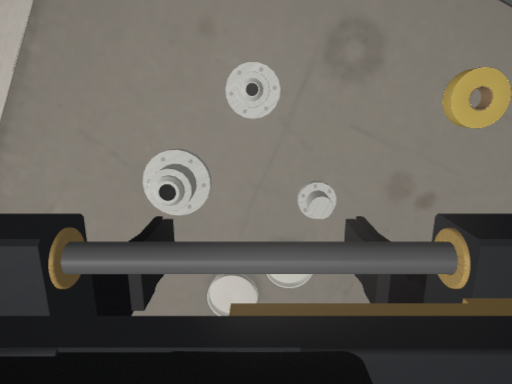

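The wrist view shows the wide flange at about (176,182), mid at (252,90), cap at (317,200), tape at (477,98) and the petri dishes at the lower edge. I'll fit circles to the flange rims on their own planes and check the radii.

```bash
cat >> h.py <<'E'
from scipy.optimize import least_squares
def rimfit(m,im,x,y,z,r,it=4,show=None,w=.006,ang=None,thr=None):
    "fit circle (x,y,r) at height z from strongest bright->dark radial edge near guess"
    g=cv2.GaussianBlur(cv2.cvtColor(im,cv2.COLOR_RGB2GRAY),(3,3),0).astype(np.float32)
    for k in range(it):
        rr=np.arange(r-w,r+w,.0003); t=np.linspace(0,2*np.pi,120,endpoint=False)
        if ang is not None: t=t[[any(abs((a-b+180)%360-180)<h for b,h in ang) for a in np.degrees(t)]]
        P=np.stack([x+np.outer(np.cos(t),rr),y+np.outer(np.sin(t),rr),np.full((len(t),len(rr)),z)],-1)
        uv=proj(m,P.reshape(-1,3)).astype(np.float32).reshape(len(t),len(rr),2)
        v=cv2.remap(g,uv[...,0],uv[...,1],cv2.INTER_LINEAR,borderMode=cv2.BORDER_REPLICATE)
        d=-(v[:,5:]-v[:,:-5]); j=d.argmax(1); ok=d.max(1)>(thr or 12)
        e=rr[j+2]; px=x+e*np.cos(t); py=y+e*np.sin(t); px,py=px[ok],py[ok]
        if len(px)<8: return None
        s=least_squares(lambda q:np.hypot(px-q[0],py-q[1])-q[2],[x,y,r],loss='soft_l1',f_scale=.0006)
        x,y=s.x[:2]; w=max(w*.8,.004)
    return np.r_[s.x,np.median(abs(s.fun)),len(px)]
E
python3 - <<'E'
from h import *
np.set_printoptions(suppress=True,precision=4)
m=np.load('w1.npy',allow_pickle=True).item();im=cv2.imread('pics/w1.png')[:,:,::-1].copy()
T=camera_model('top');S=camera_model('side')
ti=cv2.imread('pics/top0.png')[:,:,::-1].copy();si=cv2.imread('pics/side0.png')[:,:,::-1].copy()
for n,uv,z,r in[('wide',(176,182),.013,.038),('mid',(252,90),.012,.029),('cap',(317,200),.011,.022),('tape',(477,98),.018,.031)]:
    p=at(m,uv,z);print(n,p[:2],rimfit(m,im,p[0],p[1],z,r,w=.01))
    for M,I in((T,ti),(S,si)): print('   ',proj(M,p),rimfit(M,I,p[0],p[1],z,r,w=.014))
E
```

```text
wide [ 0.5949 -0.3159] [  0.596   -0.3155   0.0378   0.0002 120.    ]
    [[377.6804 175.9496]] [  0.5951  -0.3135   0.0379   0.0006 120.    ]
    [[230.4698 137.2226]] None
mid [ 0.4681 -0.2802] [  0.4681  -0.2797   0.0287   0.0001 120.    ]
    [[371.4469 215.8009]] [  0.4674  -0.2779   0.0288   0.0005 100.    ]
    [[260.2847 140.6342]] None
cap [ 0.5466 -0.1617] [  0.5474  -0.1617   0.0219   0.0002 120.    ]
    [[331.261  193.7722]] [ 0.5462 -0.1597  0.0215  0.0005 83.    ]
    [[244.7444 157.9774]] None
tape [ 0.3756 -0.0634] [  0.3741  -0.0603   0.0308   0.0001 105.    ]
    [[305.8262 249.545 ]] None
    [[290.5222 169.1902]] None
```

Request:
jog_arm:
  rows:
    - [[-0.023,0.033,0,0],[-0.023,0.033,0,0],[-0.023,0.033,0,0],[-0.023,0.033,0,0],[-0.023,0.033,0,0],[-0.023,0.033,0,0],[-0.023,0.033,0,0],[-0.023,0.033,0,0],[0,0,0,0],[0,0,0,0]]

```text
time_s: 3.2
tcp_pos: [0.5909, 0.0759, 0.2922]
ee_rot: [[-0.906, -0.423, -0.0], [-0.423, 0.906, -0.0], [0.001, -0.0, -1.0]]
wrist_force: [0.7, 0.4, -0.1]
gripper_width: 0.998
gripper_force: 0.0
```

Run:
```python
from h import *
np.set_printoptions(suppress=True,precision=4)
s=sense();m=camera_model('wrist');im=capture('wrist')
cv2.imwrite('pics/w2.png',im[:,:,::-1]);np.save('w2.npy',m,allow_pickle=True)
print(s['time_s'],s['tcp_pos'],s['ee_rot'].round(3))
T=camera_model('top');ti=cv2.imread('pics/top0.png')[:,:,::-1].copy()
for z,r in((.03,.038),(.04,.022),(.036,.026)): print(z,rimfit(m,im,.551,.062,z,r,w=.01),rimfit(T,ti,.551,.062,z,r,w=.01))
print(proj(m,[(.551,.062,.03),(.55,.062,.04),(.5,.12,.0865)]))
```

```text
3.2 [0.5909 0.0759 0.2922] [[-0.906 -0.423 -0.   ]
 [-0.423  0.906 -0.   ]
 [ 0.001 -0.    -1.   ]]
0.03 [  0.5521   0.0646   0.0375   0.0001 120.    ] [ 0.5512  0.0672  0.0375  0.0005 99.    ]
0.04 [ 0.5519  0.065   0.0217  0.     64.    ] None
0.036 [ 0.5567  0.0573  0.029   0.001  87.    ] None
[[263.2303 126.1119]
 [263.7678 125.8966]
 [350.6264 105.1175]]
```

View pics/w2.png

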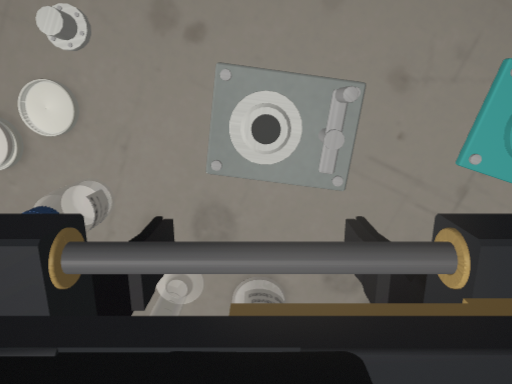

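The port's circles agree from two heights, giving a centre of (0.552, 0.065). In the wrist view the pivot is at about (334,140) and the knob top at (350,94). Next is the wide adapter.

Request:
jog_arm:
  rows:
    - [[0.0134,-0.0297,0,0],[0.0134,-0.0297,0,0],[0.0134,-0.0297,0,0],[0.0134,-0.0297,0,0],[0.0134,-0.0297,0,0],[0.0134,-0.0297,0,0],[0.0134,-0.0297,0,0],[0.0134,-0.0297,0,0],[0.0134,-0.0297,0,0],[0.0134,-0.0297,0,0],[0.0134,-0.0297,0,0],[0.0134,-0.0297,0,0],[0,0,0.03,0],[0,0,0.03,0],[0,0,0.03,0],[0,0,0.03,0],[0,0,0,0],[0,0,0,0]]

```text
time_s: 5.5
tcp_pos: [0.5968, -0.3151, 0.1737]
ee_rot: [[-0.906, -0.423, 0.002], [-0.423, 0.906, -0.001], [-0.001, -0.002, -1.0]]
wrist_force: [0.4, -0.2, -0.2]
gripper_width: 0.998
gripper_force: 0.0
```

Run:
```python
from h import *
np.set_printoptions(suppress=True,precision=4)
m=np.load('w2.npy',allow_pickle=True).item()
pv=at(m,(334,140),.0525);kn=at(m,(350,94),.0865);P=np.array([.552,.0648])
print(pv,kn,np.hypot(*(pv[:2]-P)),np.hypot(*(kn-pv)[:2]))
u=(pv[:2]-P);u/=np.hypot(*u);v=(kn-pv)[:2];print(u,np.arctan2(u[0]*v[1]-u[1]*v[0],u@v))
s=sense();R=s['ee_rot'];d=np.array([.596,-.3152,.0857])-s['tcp_pos'];print(s['tcp_pos'],R.round(3),'tool delta',R.T@d)
m=camera_model('wrist');im=capture('wrist');print(rimfit(m,im,.596,-.3152,.013,.038,thr=8))
```

```text
[0.5325 0.1295 0.0525] [0.4922 0.1151 0.0865] 0.06756826178725377 0.04285233460621341
[-0.2883  0.9575] 1.6215338316610548
[ 0.5968 -0.3151  0.1737] [[-0.906 -0.423  0.002]
 [-0.423  0.906 -0.001]
 [-0.001 -0.002 -1.   ]] tool delta [0.0009 0.0005 0.088 ]
[  0.5959  -0.3151   0.0378   0.0001 120.    ]
```

Lengths check out (pivot 67.6 vs 66 mm, knob 42.9 vs 42 mm, angle about 1.6 rad), and the wide adapter's position is confirmed. Now I'll descend and grip.

Request:
jog_arm:
  rows:
    - [[0.001,0,0.02,0],[0,0,0.02,0],[0,0,0.02,0],[0,0,0.015,0],[0,0,0.013,0],[0,0,0,0],[0,0,0,0]]

```text
time_s: 6.42
tcp_pos: [0.5962, -0.3147, 0.085]
ee_rot: [[-0.906, -0.424, 0.001], [-0.424, 0.906, -0.001], [-0.001, -0.001, -1.0]]
wrist_force: [0.1, -0.4, 0.5]
gripper_width: 1.002
gripper_force: 0.0
```

Request:
jog_arm:
  rows:
    - [[0,0,0,0],[0,0,0,0],[0,0,0,0],[0,0,0,0],[0,0,0,0],[0,0,0,0],[0,0,0,0],[0,0,0,0]]
  claw: 0.3

```text
time_s: 7.42
tcp_pos: [0.5958, -0.3145, 0.0842]
ee_rot: [[-0.906, -0.424, 0.0], [-0.424, 0.906, -0.0], [-0.0, -0.0, -1.0]]
wrist_force: [0.1, 0.3, 0.3]
gripper_width: 0.523
gripper_force: 30.0
```

Request:
jog_arm:
  rows:
    - [[0,0,-0.02,0],[0,0,-0.03,0],[0,0,-0.03,0],[0,0,-0.02,0],[-0.0101,0.0302,0,0],[-0.0101,0.0302,0,0],[-0.0101,0.0302,0,0],[-0.0101,0.0302,0,0],[-0.0101,0.0302,0,0],[-0.0101,0.0302,0,0],[-0.0101,0.0302,0,0],[-0.0101,0.0302,0,0],[-0.0101,0.0302,0,0],[-0.0101,0.0302,0,0],[-0.0101,0.0302,0,0],[-0.0101,0.0302,0,0],[0,0,0,0],[0,0,0,0],[0,0,0,0]]

```text
time_s: 9.8
tcp_pos: [0.5517, 0.0643, 0.184]
ee_rot: [[-0.906, -0.423, -0.001], [-0.423, 0.906, -0.0], [0.001, 0.0, -1.0]]
wrist_force: [0.5, -0.4, -2.8]
gripper_width: 0.525
gripper_force: 30.0
```

Run:
```python
from h import *
np.set_printoptions(suppress=True,precision=4)
s=sense();R=s['ee_rot'];d=np.array([.552,.0648,.114])-s['tcp_pos'];print(s['tcp_pos'],R.round(3),'tool delta',R.T@d)
m=camera_model('wrist');im=capture('wrist');cv2.imwrite('pics/w3.png',im[:,:,::-1])
z=s['tcp_pos'][2]-.0842
t=s['tcp_pos'];print(rimfit(m,im,t[0],t[1],z+.013,.038,thr=8), rimfit(m,im,t[0],t[1],z+.052,.012,thr=8))
```

```text
[0.5517 0.0643 0.184 ] [[-0.906 -0.423 -0.001]
 [-0.423  0.906 -0.   ]
 [ 0.001  0.    -1.   ]] tool delta [-0.0005  0.0003  0.07  ]
[ 0.5527  0.0647  0.0387  0.0005 98.    ] [  0.5557   0.0628   0.0127   0.0012 107.    ]
```

View pics/w3.png

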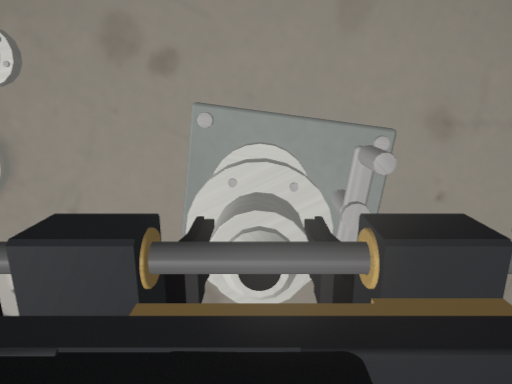

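The part hangs upright over the port, with the flange centre at (0.5527, 0.0647) to within about a millimetre. The claw's knob is clear to the right at (375,160). I'll lower it.

Request:
jog_arm:
  rows:
    - [[0,0.0003,0.02,0],[0,0,0.02,0],[0,0,0.012,0],[0,0,0.004,0],[0,0,0.004,0],[0,0,0.003,0],[0,0,0.003,0],[0,0,0.003,0],[0,0,0,0],[0,0,0,0]]

```text
time_s: 11.1
tcp_pos: [0.5518, 0.0654, 0.1153]
ee_rot: [[-0.906, -0.424, 0.0], [-0.424, 0.906, 0.0], [-0.0, -0.0, -1.0]]
wrist_force: [0.0, 0.3, -2.7]
gripper_width: 0.523
gripper_force: 30.0
```

Request:
jog_arm:
  rows:
    - [[0,0,0.001,0],[0,0,0.001,0],[0,0,0,0],[0,0,0,0]]

```text
time_s: 11.6
tcp_pos: [0.5519, 0.0655, 0.1142]
ee_rot: [[-0.906, -0.424, 0.001], [-0.424, 0.906, 0.0], [-0.001, -0.0, -1.0]]
wrist_force: [-2.1, 0.5, 5.9]
gripper_width: 0.52
gripper_force: 30.0
```

Request:
jog_arm:
  rows:
    - [[0,0,0,0],[0,0,0,0],[0,0,0,0],[0,0,0,0]]
  claw: 0.75

```text
time_s: 12.1
tcp_pos: [0.5519, 0.0655, 0.1132]
ee_rot: [[-0.906, -0.424, 0.0], [-0.424, 0.906, 0.0], [-0.0, -0.0, -1.0]]
wrist_force: [-0.3, 0.7, 0.1]
gripper_width: 0.741
gripper_force: 0.2
```

Request:
jog_arm:
  rows:
    - [[0,0,-0.02,0],[0,0,-0.03,0],[0.01,0.01,-0.03,0],[-0.01,0.01,-0.03,0],[-0.01,0.01,-0.03,0],[-0.01,0.01,0,0],[-0.01,0,0,0],[0,0,0,0],[0,0,0,0]]

```text
time_s: 13.22
tcp_pos: [0.5616, 0.1138, 0.252]
ee_rot: [[-0.906, -0.423, -0.003], [-0.423, 0.906, -0.001], [0.003, 0.0, -1.0]]
wrist_force: [-0.3, -0.4, 0.3]
gripper_width: 0.749
gripper_force: 0.0
```

Run:
```python
from h import *
np.set_printoptions(suppress=True,precision=4)
s=sense();print(s['tcp_pos'])
m=camera_model('wrist');im=capture('wrist');cv2.imwrite('pics/w4.png',im[:,:,::-1]);np.save('w4.npy',m,allow_pickle=True)
print(rimfit(m,im,.552,.065,.043,.038,thr=8), rimfit(m,im,.552,.065,.082,.012,thr=8))
print(proj(m,[(.492,.115,.0865),(.5325,.1295,.0525)]))
```

```text
[0.5616 0.1138 0.252 ]
[  0.5517   0.0651   0.0378   0.0001 120.    ] [ 0.5517  0.0653  0.0117  0.0001 76.    ]
[[300.0358 107.7511]
 [289.4139 157.6356]]
```

View pics/w4.png

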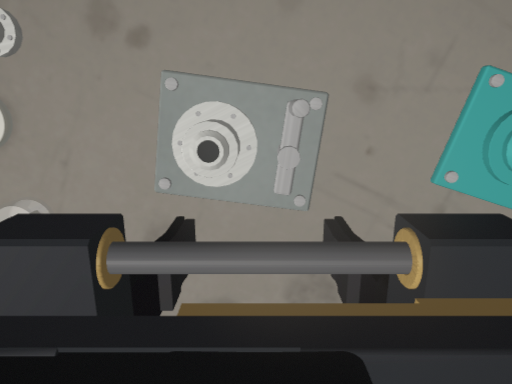

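The wide adapter is seated: rim fit radius 37.8 mm at z=43 mm, centred at (0.5517, 0.0652). The claw's knob is at pixel (301,106) and the pivot at (289,157). I'll work out the knob arc next.

Run:
```python
from h import *
np.set_printoptions(suppress=True,precision=4)
m=np.load('w4.npy',allow_pickle=True).item()
P=np.array([.5517,.0652]);pv0=at(m,(289,157),.0525)[:2];k=at(m,(301,106.5),.0865)[:2]
print(pv0,k,np.hypot(*(pv0-P)),np.hypot(*(k-pv0)))
u=np.array([-.286,.958]);u=(pv0-P)/np.hypot(*(pv0-P))*.5+u*.5;u/=np.hypot(*u);pv=P+.066*u
a0=np.arctan2(*u[::-1]);v=k-pv;a=(np.arctan2(v[1],v[0])-a0)%(2*np.pi);print('u',u,'pivot',pv,'angle',a)
s=sense();R=s['ee_rot'];print('to knob',R.T@(np.r_[pv+.042*np.array([np.cos(a0+a),np.sin(a0+a)]),.128]-s['tcp_pos']))
yaw=np.arctan2(R[1,0],R[0,0]);N=15;dy=np.radians(60)/N;c=lambda t:pv+.042*np.array([np.cos(a0+t),np.sin(a0+t)])
ts=np.linspace(a,-.05,N+1);rows=[]
for i in range(N):
    d=c(ts[i+1])-c(ts[i]);x=np.array([np.cos(yaw),np.sin(yaw)]);y=np.array([x[1],-x[0]])
    rows.append([round(d@x,4),round(d@y,4),0,round(dy,3)]);yaw-=dy
print(R[:,1],y,rows)
```

```text
[0.5322 0.1289] [0.4909 0.1152] 0.0666566940306885 0.04347362536045117
u [-0.2897  0.9571] pivot [0.5326 0.1284] angle 1.581989928000155
to knob [0.0615 0.031  0.1244]
[-0.4235  0.9059  0.    ] [0.5142 0.8576] [[np.float64(-0.0008), np.float64(0.0045), 0, np.float64(0.07)], [np.float64(-0.001), np.float64(0.0045), 0, np.float64(0.07)], [np.float64(-0.0012), np.float64(0.0044), 0, np.float64(0.07)], [np.float64(-0.0014), np.float64(0.0044), 0, np.float64(0.07)], [np.float64(-0.0015), np.float64(0.0043), 0, np.float64(0.07)], [np.float64(-0.0017), np.float64(0.0042), 0, np.float64(0.07)], [np.float64(-0.0019), np.float64(0.0042), 0, np.float64(0.07)], [np.float64(-0.002), np.float64(0.0041), 0, np.float64(0.07)], [np.float64(-0.0022), np.float64(0.004), 0, np.float64(0.07)], [np.float64(-0.0023), np.float64(0.0039), 0, np.float64(0.07)], [np.float64(-0.0025), np.float64(0.0038), 0, np.float64(0.07)], [np.float64(-0.0026), np.float64(0.0037), 0, np.float64(0.07)], [np.float64(-0.0028), np.float64(0.0036), 0, np.float64(0.07)], [np.float64(-0.0029), np.float64(0.0035), 0, np.float64(0.07)], [np.float64(-0.0031), np.float64(0.0034), 0, np.float64(0.07)]]
```

Request:
jog_arm:
  rows:
    - [[0.0205,0.0105,0,0],[0.0205,0.0105,0,0],[0.0205,0.01,0,0],[0,0,0.03,0],[0,0,0.03,0],[0,0,0,0],[0,0,0,0]]
  claw: 0.4

```text
time_s: 14.15
tcp_pos: [0.4937, 0.1164, 0.1942]
ee_rot: [[-0.906, -0.424, 0.001], [-0.424, 0.906, 0.0], [-0.001, -0.0, -1.0]]
wrist_force: [0.3, 0.1, -0.3]
gripper_width: 0.403
gripper_force: 0.0
```

Request:
jog_arm:
  rows:
    - [[0,0,0.025,0],[0,0,0.02,0],[0,0,0.018,0],[0,0,0,0],[0,0,0,0]]

```text
time_s: 14.78
tcp_pos: [0.494, 0.1167, 0.1316]
ee_rot: [[-0.906, -0.424, 0.002], [-0.424, 0.906, 0.001], [-0.003, -0.0, -1.0]]
wrist_force: [-0.8, 0.7, 0.5]
gripper_width: 0.399
gripper_force: 0.0
```

Request:
jog_arm:
  rows:
    - [[0,0,0,0],[0,0,0,0],[0,0,0,0],[0,0,0,0]]
  claw: 0.2

```text
time_s: 15.28
tcp_pos: [0.4931, 0.1164, 0.1304]
ee_rot: [[-0.906, -0.424, 0.0], [-0.424, 0.906, 0.0], [-0.0, 0.0, -1.0]]
wrist_force: [0.4, -0.8, 0.2]
gripper_width: 0.205
gripper_force: 0.0
```

Request:
jog_arm:
  rows:
    - [[-0.0008,0.0045,0,0.07],[-0.001,0.0045,0,0.07],[-0.0012,0.0044,0,0.07],[-0.0014,0.0044,0,0.07],[-0.0015,0.0043,0,0.07],[-0.0017,0.0042,0,0.07],[-0.0019,0.0042,0,0.07],[-0.002,0.0041,0,0.07],[-0.0022,0.004,0,0.07],[-0.0023,0.0039,0,0.07],[-0.0025,0.0038,0,0.07],[-0.0026,0.0037,0,0.07],[-0.0028,0.0036,0,0.07],[-0.0029,0.0035,0,0.07],[-0.0031,0.0034,0,0.07],[0,0,0,0],[0,0,0,0]]

```text
time_s: 17.4
tcp_pos: [0.5217, 0.1687, 0.1296]
ee_rot: [[-0.819, 0.574, -0.003], [0.574, 0.819, -0.002], [0.002, -0.003, -1.0]]
wrist_force: [-3.0, -3.2, -0.3]
gripper_width: 0.2
gripper_force: 2.0
```

Request:
jog_arm:
  rows:
    - [[0,0.001,0,0],[0,0,0,0],[0,0,0,0]]

```text
time_s: 17.77
tcp_pos: [0.5218, 0.1689, 0.1295]
ee_rot: [[-0.818, 0.575, -0.005], [0.575, 0.818, -0.003], [0.002, -0.005, -1.0]]
wrist_force: [-4.1, -4.7, -0.1]
gripper_width: 0.207
gripper_force: 3.1
```

Request:
jog_arm:
  rows:
    - [[0,0,0,0],[0,0,0,0],[0,0,-0.02,0],[0,0,-0.03,0],[0,0,-0.04,0],[0,0,-0.04,0],[0,0,0,-0.175],[0,0,0,-0.175],[0,0,0,-0.175],[0,0,0,-0.175],[0,0,0,-0.175],[0,0,0,-0.175],[-0.025,-0.01,0,0],[-0.025,-0.01,0,0],[0,0,0,0],[0,0,0,0]]
  claw: 0.4

```text
time_s: 19.77
tcp_pos: [0.5773, 0.1738, 0.2604]
ee_rot: [[-0.906, -0.424, 0.001], [-0.424, 0.906, 0.001], [-0.001, 0.0, -1.0]]
wrist_force: [-0.7, 0.3, -0.9]
gripper_width: 0.402
gripper_force: 0.0
```

Run:
```python
from h import *
np.set_printoptions(suppress=True,precision=4)
s=sense();print(s['tcp_pos'],s['ee_rot'].round(3))
m=camera_model('wrist');im=capture('wrist');cv2.imwrite('pics/w5.png',im[:,:,::-1]);np.save('w5.npy',m,allow_pickle=True)
print(rimfit(m,im,.552,.065,.043,.038,thr=8), rimfit(m,im,.552,.065,.082,.012,thr=8))
print(proj(m,[(.5205,.1686,.0865),(.5326,.1284,.0525)]))
R=s['ee_rot'];print('to mid',R.T@(np.array([.468,-.2793,.0842])-s['tcp_pos']))
```

```text
[0.5773 0.1738 0.2604] [[-0.906 -0.424  0.001]
 [-0.424  0.906  0.001]
 [-0.001  0.    -1.   ]]
[  0.5516   0.0648   0.0378   0.0001 113.    ] [ 0.5516  0.065   0.0116  0.0001 80.    ]
[[284.0801 118.5542]
 [233.4134 109.3892]]
to mid [ 0.2914 -0.364   0.1758]
```

View pics/w5.png

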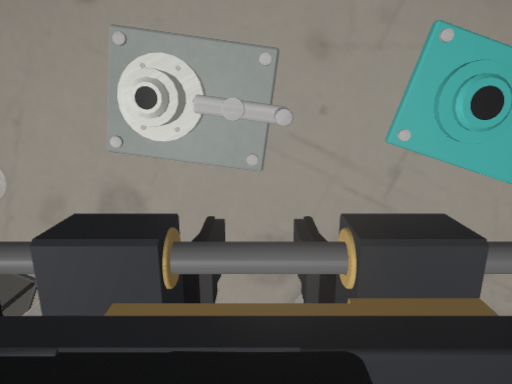

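The claw is fully in: the knob sits at (284,117) against (284,118.5) predicted for angle 0, and the nose is over the flange. On to the middle adapter.

Request:
jog_arm:
  rows:
    - [[0.0194,-0.0243,0,0],[0.0194,-0.0243,0,0],[0.0194,-0.0243,0,0],[0.0194,-0.0243,0,0],[0.0194,-0.0243,0,0],[0.0194,-0.0243,0,0],[0.0194,-0.0243,0,0],[0.0194,-0.0243,0,0],[0.0194,-0.0243,0,0],[0.0194,-0.0243,0,0],[0.0194,-0.0243,0,0],[0.0194,-0.0243,0,0],[0.0194,-0.0243,0,0],[0.0194,-0.0243,0,0],[0.0194,-0.0243,0,0],[0,0,0.03,0],[0,0,0.03,0],[0,0,0.03,0],[0,0,0,0],[0,0,0,0]]
  claw: 0.9

```text
time_s: 22.32
tcp_pos: [0.469, -0.2801, 0.1717]
ee_rot: [[-0.905, -0.425, 0.002], [-0.425, 0.905, -0.001], [-0.002, -0.002, -1.0]]
wrist_force: [0.6, -0.2, -0.4]
gripper_width: 0.899
gripper_force: 0.0
```

Run:
```python
from h import *
np.set_printoptions(suppress=True,precision=4)
s=sense();R=s['ee_rot'];m=camera_model('wrist');im=capture('wrist')
f=rimfit(m,im,.468,-.2793,.012,.029,thr=8);print(s['tcp_pos'],f,'delta',R.T@(np.r_[f[:2],.0847]-s['tcp_pos']))
```

```text
[ 0.469  -0.2801  0.1717] [  0.4684  -0.2795   0.0287   0.0001 120.    ] delta [0.0004 0.0009 0.087 ]
```

Request:
jog_arm:
  rows:
    - [[0,0.0005,0.02,0],[0,0,0.02,0],[0,0,0.02,0],[0,0,0.015,0],[0,0,0.011,0],[0,0,0,0],[0,0,0,0]]

```text
time_s: 23.25
tcp_pos: [0.4685, -0.2797, 0.0848]
ee_rot: [[-0.906, -0.424, 0.001], [-0.424, 0.906, -0.0], [-0.001, -0.001, -1.0]]
wrist_force: [-0.2, -0.0, 0.4]
gripper_width: 0.897
gripper_force: 0.0
```

Request:
jog_arm:
  rows:
    - [[0,0,0,0],[0,0,0,0],[0,0,0,0],[0,0,0,0],[0,0,0,0],[0,0,0,0],[0,0,0,0],[0,0,0,0]]
  claw: 0.2

```text
time_s: 24.25
tcp_pos: [0.468, -0.2795, 0.0842]
ee_rot: [[-0.906, -0.424, -0.0], [-0.424, 0.906, 0.0], [0.0, 0.0, -1.0]]
wrist_force: [0.8, -0.1, -0.4]
gripper_width: 0.386
gripper_force: 30.0
```

Request:
jog_arm:
  rows:
    - [[0,0,-0.02,0],[0,0,-0.03,0],[0,0,-0.04,0],[0,0,-0.04,0],[-0.0185,0.0231,0,0],[-0.0185,0.0231,0,0],[-0.0185,0.0231,0,0],[-0.0185,0.0231,0,0],[-0.0185,0.0231,0,0],[-0.0185,0.0231,0,0],[-0.0185,0.0231,0,0],[-0.0185,0.0231,0,0],[-0.0185,0.0231,0,0],[-0.0185,0.0231,0,0],[-0.0185,0.0231,0,0],[-0.0185,0.0231,0,0],[0,0,0,0],[0,0,0,0],[0,0,0,0]]

```text
time_s: 26.62
tcp_pos: [0.5511, 0.0648, 0.214]
ee_rot: [[-0.906, -0.423, -0.001], [-0.423, 0.906, -0.0], [0.001, 0.0, -1.0]]
wrist_force: [-0.1, 1.1, -1.9]
gripper_width: 0.379
gripper_force: 30.0
```

Run:
```python
from h import *
np.set_printoptions(suppress=True,precision=4)
s=sense();R=s['ee_rot'];m=camera_model('wrist');im=capture('wrist');t=s['tcp_pos']
cv2.imwrite('pics/w6.png',im[:,:,::-1])
print(t,rimfit(m,im,t[0],t[1],t[2]-.0842+.012,.029,thr=8,w=.004),'delta',R.T@(np.array([.5516,.0649,.1572])-t))
```

```text
[0.5511 0.0648 0.214 ] [ 0.5537  0.0661  0.0307  0.0005 83.    ] delta [-0.0005 -0.0001  0.0568]
```

Request:
jog_arm:
  rows:
    - [[0,0,0.02,0],[0,0,0.015,0],[0,0,0.007,0],[0,0,0.004,0],[0,0,0.003,0],[0,0,0.003,0],[0,0,0.002,0],[0,0,0.002,0],[0,0,0,0],[0,0,0,0]]

```text
time_s: 27.92
tcp_pos: [0.5516, 0.0657, 0.1584]
ee_rot: [[-0.906, -0.424, 0.0], [-0.424, 0.906, 0.0], [-0.0, -0.0, -1.0]]
wrist_force: [0.7, 0.1, -2.1]
gripper_width: 0.384
gripper_force: 30.0
```

Request:
jog_arm:
  rows:
    - [[0,0,0.001,0],[0,0,0.0005,0],[0,0,0,0],[0,0,0,0]]

```text
time_s: 28.42
tcp_pos: [0.5517, 0.0657, 0.1572]
ee_rot: [[-0.906, -0.424, 0.001], [-0.424, 0.906, 0.0], [-0.0, -0.0, -1.0]]
wrist_force: [-1.9, 0.7, 1.5]
gripper_width: 0.38
gripper_force: 30.0
```

Request:
jog_arm:
  rows:
    - [[0,0,0,0],[0,0,0,0],[0,0,0,0],[0,0,0,0]]
  claw: 0.7

```text
time_s: 28.92
tcp_pos: [0.5516, 0.0657, 0.1567]
ee_rot: [[-0.906, -0.424, 0.0], [-0.424, 0.906, -0.0], [-0.0, -0.0, -1.0]]
wrist_force: [-0.0, 0.0, 0.2]
gripper_width: 0.679
gripper_force: 0.0
```

Request:
jog_arm:
  rows:
    - [[0,0,-0.02,0],[0,0,-0.03,0],[0,0,-0.03,0],[-0.025,0,-0.03,0],[-0.025,0,-0.03,0],[0,0,0,0],[0,0,0,0]]

```text
time_s: 29.8
tcp_pos: [0.5961, 0.0867, 0.2957]
ee_rot: [[-0.906, -0.424, -0.002], [-0.424, 0.906, -0.0], [0.002, 0.001, -1.0]]
wrist_force: [0.0, -0.4, -0.4]
gripper_width: 0.701
gripper_force: 0.0
```

Run:
```python
from h import *
np.set_printoptions(suppress=True,precision=4)
s=sense();R=s['ee_rot'];m=camera_model('wrist');im=capture('wrist');t=s['tcp_pos']
cv2.imwrite('pics/w7.png',im[:,:,::-1])
print(t,rimfit(m,im,.5516,.065,.085,.029,thr=8),rimfit(m,im,.5516,.065,.123,.007,thr=8,w=.004),rimfit(m,im,.5516,.065,.043,.038,thr=8))
print('to cap',R.T@(np.array([.547,-.1615,.0836])-t))
```

```text
[0.5961 0.0867 0.2957] [ 0.5514  0.0635  0.0313  0.0003 86.    ] [ 0.552   0.0656  0.0077  0.     47.    ] [  0.5515   0.0651   0.0377   0.0002 119.    ]
to cap [ 0.1492 -0.2042  0.2122]
```

Contact came at the expected height, so the mid adapter is home (top-edge fit at (0.552, 0.0656)). Next is the cap.

Request:
jog_arm:
  rows:
    - [[0.0149,-0.0204,0,0],[0.0149,-0.0204,0,0],[0.0149,-0.0204,0,0],[0.0149,-0.0204,0,0],[0.0149,-0.0204,0,0],[0.0149,-0.0204,0,0],[0.0149,-0.0204,0,0],[0.0149,-0.0204,0,0],[0.0149,-0.0204,0,0],[0.0149,-0.0204,0,0],[0,0,0.03,0],[0,0,0.03,0],[0,0,0.03,0],[0,0,0.03,0],[0,0,0,0],[0,0,0,0]]

```text
time_s: 31.85
tcp_pos: [0.5485, -0.1617, 0.1778]
ee_rot: [[-0.906, -0.424, 0.001], [-0.424, 0.906, -0.001], [-0.001, -0.001, -1.0]]
wrist_force: [0.3, 0.3, 0.1]
gripper_width: 0.7
gripper_force: 0.0
```

Run:
```python
from h import *
np.set_printoptions(suppress=True,precision=4)
s=sense();R=s['ee_rot'];m=camera_model('wrist');im=capture('wrist')
f=rimfit(m,im,.547,-.1615,.011,.022,thr=8);print(s['tcp_pos'],f,'delta',R.T@(np.r_[f[:2],.0836]-s['tcp_pos']))
```

```text
[ 0.5485 -0.1617  0.1778] [  0.5473  -0.1618   0.0217   0.0001 120.    ] delta [0.0012 0.0006 0.0942]
```

Request:
jog_arm:
  rows:
    - [[0.0008,0.0003,0.02,0],[0,0,0.02,0],[0,0,0.02,0],[0,0,0.02,0],[0,0,0.013,0],[0,0,0,0],[0,0,0,0]]

```text
time_s: 32.78
tcp_pos: [0.5483, -0.1612, 0.0847]
ee_rot: [[-0.906, -0.424, 0.002], [-0.424, 0.906, -0.0], [-0.002, -0.001, -1.0]]
wrist_force: [0.3, -0.0, 0.8]
gripper_width: 0.699
gripper_force: 0.0
```

Request:
jog_arm:
  rows:
    - [[0,0,0,0],[0,0,0,0],[0,0,0,0],[0,0,0,0],[0,0,0,0],[0,0,0,0],[0,0,0,0]]
  claw: 0.1

```text
time_s: 33.65
tcp_pos: [0.5476, -0.1612, 0.0838]
ee_rot: [[-0.906, -0.424, 0.0], [-0.424, 0.906, -0.0], [-0.0, -0.0, -1.0]]
wrist_force: [0.4, 0.7, 0.8]
gripper_width: 0.291
gripper_force: 30.0
```

Request:
jog_arm:
  rows:
    - [[0,0,-0.02,0],[0,0,-0.03,0],[0,0,-0.04,0],[0,0,-0.04,0],[0,0,-0.04,0],[-0.0125,0.0254,0,0],[-0.0125,0.0254,0,0],[-0.0125,0.0254,0,0],[-0.0125,0.0254,0,0],[-0.0125,0.0254,0,0],[-0.0125,0.0254,0,0],[-0.0125,0.0254,0,0],[-0.0125,0.0254,0,0],[0,0,0,0],[0,0,0,0],[0,0,0,0]]

```text
time_s: 35.65
tcp_pos: [0.5518, 0.0645, 0.2536]
ee_rot: [[-0.906, -0.423, -0.0], [-0.423, 0.906, -0.0], [0.0, 0.0, -1.0]]
wrist_force: [0.2, 0.3, -1.1]
gripper_width: 0.291
gripper_force: 30.0
```

Request:
jog_arm:
  rows:
    - [[0,0,0.015,0],[0,0,0.015,0],[0,0,0.008,0],[0,0,0.004,0],[0,0,0.003,0],[0,0,0.003,0],[0,0,0.003,0],[0,0,0.002,0],[0,0,0,0],[0,0,0,0]]

```text
time_s: 36.9
tcp_pos: [0.552, 0.0653, 0.2009]
ee_rot: [[-0.906, -0.424, 0.0], [-0.424, 0.906, 0.0], [-0.0, -0.0, -1.0]]
wrist_force: [0.9, 0.3, -1.3]
gripper_width: 0.287
gripper_force: 30.0
```

Request:
jog_arm:
  rows:
    - [[0,0,0.001,0],[0,0,0.001,0],[0,0,0,0],[0,0,0,0]]

```text
time_s: 37.4
tcp_pos: [0.552, 0.0653, 0.1988]
ee_rot: [[-0.906, -0.424, 0.0], [-0.424, 0.906, 0.0], [-0.0, -0.0, -1.0]]
wrist_force: [0.7, 0.5, -0.9]
gripper_width: 0.294
gripper_force: 30.0
```

Request:
jog_arm:
  rows:
    - [[0,0,0,0],[0,0,0,0],[0,0,0,0],[0,0,0,0]]
  claw: 0.6

```text
time_s: 37.9
tcp_pos: [0.552, 0.0653, 0.1988]
ee_rot: [[-0.906, -0.424, 0.0], [-0.424, 0.906, 0.0], [-0.0, -0.0, -1.0]]
wrist_force: [-0.6, -0.5, -0.6]
gripper_width: 0.578
gripper_force: 0.0
```

Request:
jog_arm:
  rows:
    - [[0,0,-0.02,0],[0,0,-0.03,0],[0,0,-0.03,0],[-0.025,0,-0.02,0],[-0.025,0,-0.02,0],[0,0,0,0],[0,0,0,0]]

```text
time_s: 38.78
tcp_pos: [0.5964, 0.0862, 0.3177]
ee_rot: [[-0.906, -0.424, -0.002], [-0.424, 0.906, -0.0], [0.002, 0.001, -1.0]]
wrist_force: [0.6, 0.7, -0.1]
gripper_width: 0.599
gripper_force: 0.0
```

Run:
```python
from h import *
s=sense();m=camera_model('wrist');im=capture('wrist')
print(s['tcp_pos'],rimfit(m,im,.5518,.0653,.153,.013,thr=8,w=.004))
b=capture('side')
for z,r in((.153,.013),(.126,.022),(.085,.029),(.043,.038)):
    cv2.polylines(im,[proj(m,ring(.5518,.0653,z,r)).astype(int)],True,(255,0,0))
S=camera_model('side');c=cv2.resize(b[120:220,190:320],None,fx=4,fy=4,interpolation=cv2.INTER_CUBIC)
for z,r in((.153,.013),(.126,.022),(.085,.029),(.043,.038)):
    cv2.polylines(c,[((proj(S,ring(.5518,.0653,z,r))-[190,120])*4+1.5).astype(int)],True,(255,0,0))
w=cv2.resize(im[:220,120:400],(0,0),fx=1,fy=1)
o=np.zeros((400,800,3),np.uint8);o[:400,:520]=c;o[:220,520:800]=w
cv2.imwrite('pics/end.png',o[:,:,::-1])
```

```text
[0.59637929 0.08623503 0.31766662] [5.51921113e-01 6.41582683e-02 1.24228826e-02 3.54842756e-04
 5.70000000e+01]
```

View pics/end.png

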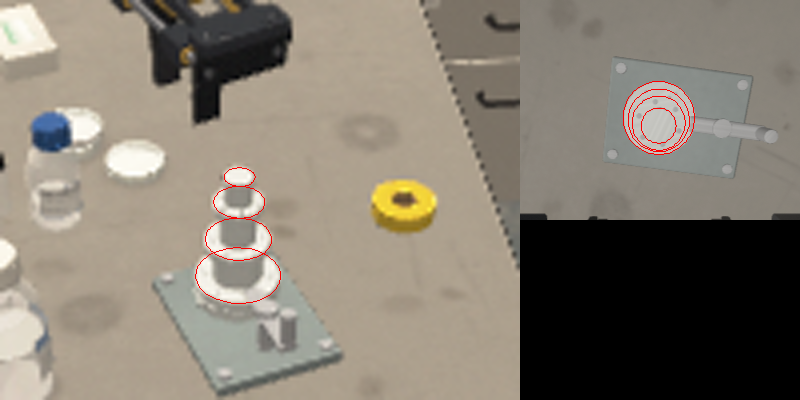

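The side view shows the column upright, with every rim on its predicted fully-home ring (cap top at (239,177), wide flange at (238,275)). The claw is in and the bystanders are undisturbed, so I'm handing in.

```bash
python3 -c "
from station import *
print(finish_job())"
```

```text
the job is handed in; nothing more can be done
None
```

I built the vacuum column and handed the job in at about 39 s: wide adapter, middle adapter and cap all look fully home and upright in the final images, the claw is swung in over the flange, and the bystanders in view look unmoved; the hand-in returned no verdict.

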